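# Turn two pies out of their moulds and pack them in a carton

### The job

Two cold, hard-crusted pies, one long and one round, stand in their cast-iron moulds. Lift each one straight up out of its mould and pack both, upright, into the long open carton alongside the jar already in it, setting them down on its floor without dropping them. Leave the moulds and everything else on the counter where they are.

Things in the scene. Friction and masses are not known exactly. Their poses are not given: they have to be found in the camera images.
- long_pie: Rectangular golden-brown pie with a glazed lid and pastry leaves, 86 x 46 mm (its x and y axes) and 64 mm tall; sides plumb from 36 to 58 mm above its underside, the lower 34 mm stepped in to 82 x 42. About 0.24 kg. Origin: centre of its underside. It starts in long_mould with its underside 6 mm above the counter, so it stands 36 mm proud of the mould's rim.
- round_pie: Round golden-brown pie with a glazed lid and pastry leaves, 56 mm in diameter, 64 mm tall, z its axis; sides plumb from 36 to 58 mm above its underside, the lower 34 mm stepped in to 53 mm diameter. About 0.17 kg. Origin: centre of its underside. It starts in round_mould with its underside 6 mm above the counter, 36 mm proud of the rim.
- long_mould: Loose dark cast-iron open mould, outside 101 x 61 mm (x, y) with a 16 mm lug at each x end (133 mm over the lugs), 34 mm high, walls 7 mm, base 6 mm; cavity 87 x 47 mm. Origin: centre of its underside. Holds the long pie. About 0.95 kg.
- round_mould: Loose dark cast-iron round open mould, 75 mm outside diameter with two 16 mm lugs (along its x), 34 mm high, cavity 60 mm diameter, base 6 mm. Origin: centre of its underside. Holds the round pie. About 0.7 kg.
- empty_mould: A second mould just like long_mould, but empty. A bystander.
- carton: Open shallow cardboard carton fixed to the counter, outside 222 x 72 mm (its x and y), 30 mm high; walls 5 mm, floor 4 mm thick; inside 212 x 62 mm. Origin: centre of its underside on the counter. The jar stands in its +x end; the free room is from about x = -106 mm to +48 mm, just enough for the two pies end to end along x in either order (142 mm of about 154).
- jar: Glass jar with a steel cap and paper label, 54 mm in diameter, 75 mm tall, loose, standing on the carton's floor at its +x end (centre about 75 mm from the carton's centre). Origin: centre of its underside.
- spare_jar: Bystander: a larger jar, 64 mm diameter, 95 mm tall, on the counter near the robot. Origin: centre of its underside.
- mill: Bystander: dark wooden pepper mill, 56 mm diameter, 132 mm tall, beyond the moulds and the carton. Origin: centre of its underside.
- tumbler: Bystander: glass tumbler, 68 mm rim diameter, 100 mm tall, beyond the moulds. Origin: centre of its underside.
- mug: Bystander: white mug, 80 mm diameter, 90 mm tall, left of the carton. Origin: centre of its underside.
- server: Bystander: a 250 mm kitchen spatula lying at the right, along its x axis.

How it is judged:
By the outcome, as a careful person would: the job done as asked, in the order asked, and still so for the second after the job is handed in, with the robot touching nothing.
It also fails if it takes over 64 s, if anything falls off the work surface, if the arm or the gripper's body presses on something with over 40 N, if the wrist force passes 120 N, or if a joint passes its speed limit or range.

### The arm

A 6-joint arm with a two-finger parallel gripper is mounted at the origin on the work surface. World frame = base frame: x ahead of the robot, y to its left, z up, the work surface at z = 0. Lengths are in m, angles in rad, forces in N, time in s.
With the tool pointing down it reaches from about 0.3 to 0.875 m from the base axis. Payload 6.4 kg.
Tool frame: the origin (TCP) lies on the centre line of the jaws, within the pads' length; the fingertips stand 8 mm ahead of it and the grasp point (between the pads) lies 11 mm behind it; z points along the fingers, y is the line along which they close (so a half turn about z gives the same grasp; the last joint's range is limited). The gripper opens to 85 mm and grips with 20 to 120 N. Pads are 22 mm wide; open, the fingers measure 114 mm over their backs; the gripper's body (76 mm by 85 mm) begins 54 mm behind the grasp point. The pads swing forward as they close: fully open they stand 13 mm farther back than shut.
Start: joints at [-1.359, 0.181, 1.607, -0, 1.354, -0.206], TCP at [0.233, -0.526, 0.239] pointing down, gripper open.
Joint ranges: [-2.99, 2.99], [-0.89, 2.07], [0.3, 2.58], [-1.14, 4.28], [0, 2.63], [-3.12, 3.12]. Speed limits (rad/s): [2.57, 2.57, 3.01, 3.14, 3.14, 3.14].

### API

Orientations are given as a unit quaternion [w, x, y, z].
In Python, from bench import ctrl gives the robot as it stands.
- The arm moves only by the shell command python3 -m handwheel 'ROWS' [OPENING]. ROWS is JSON, a list that holds one entry, the list of rows, each a list of 4 numbers: the shift along the tool's x, y, z each as a share of 20 cm, from -1 to 1, then the turn about the tool's z as a share of 1.5 rad, from -1 to 1. In form: [[[x, y, z, twist], ...]]. A call has 1 to 10 rows; each row is the pose to reach, as a shift and turn from the pose commanded when the call began, along the tool's axes at that moment; what a row does not reach only later rows make up. A row lasts 1/8 s, in which the tool goes at most 62.5 mm and 10.7 degrees, less where a joint would pass 70% of its speed; a pose out of reach is approached as far as the arm can. A call with a number of a shift or a turn outside -1 to 1 is refused whole. A call with a gripper value outside its range is refused whole. OPENING is the finger opening in mm, from 0 to 85.4, set as the call begins (- or left out, the last holds). The fingers move at their own pace and stop on an object; the grip force is fixed at half the most. Time passes only in rows, so rows that repeat a pose let the fingers close. It gives the time, the measured TCP pose, the force, the opening and the grip force at its end, in the units of the state.
- ctrl.get_obs(): the state, without advancing time (a new reading comes with each control period).
- ctrl.camera(name): name is "side" or "top" or "wrist"; returns a dict with "color" (420x560x3 uint8, red, green, blue), "range_z" (420x560 float32, m along the optical axis (not along the pixel's ray), 0 where there is no reading), "K" (3x3 intrinsics, pixels), "distortion" ([k1, k2, p1, p2, k3] as OpenCV has them; the pictures are not rectified), "pose" (4x4, takes a point from camera to world coordinates); the wrist camera has in their place "T_tool_cam" (4x4, takes a point from camera to tool coordinates, whose origin is the TCP and whose axes are the flange's). Camera axes: x right, y down, z forward; pixel columns grow to the right and rows downward; lengths in m; the calibration is good to about 2 mm. A picture is of the moment at which its call begins: read the wrist's pose just before it.
- ctrl.hand_in(): hands the job in; it is judged then, once.
The state is a dict: "time_s": time; "q": joint angles; "dq": joint speeds; "joint_efforts": joint torques, N m; "eef_pos": TCP position; "eef_rot": TCP orientation; "wrist_force": force on the tool from outside, world axes, zero at the start; "torque": the same for the moment, N m; "opening": opening from 0.0 (shut) to 1.0 (fully open); "grasp_force": force on a finger pad.
Only numpy, scipy, OpenCV 4.12 (cv2) and the standard library are available. Lean on these libraries where they do the work, as an engineer would, in place of code of your own. Each camera call takes 0.05 s, during which the arm holds its last target. There are 200 camera calls.

## Working session

There is one attempt and no reset: what is moved stays moved. The work goes in short steps, Python scripts to look and compute and a shell command to move; the robot and the scene stay as the last step left them, time stands still between calls to the robot, and variables do not carry over. Pictures are saved under pics/ and viewed, at most 13 in all, crops included, and the job is handed in when it is done.

```bash
mkdir -p pics
python3 - <<'E'
from bench import ctrl
import cv2,numpy as np
o=ctrl.get_obs();print(o)
for n in("top","side"):
    c=ctrl.camera(n);cv2.imwrite(f"pics/{n}0.png",c["color"][...,::-1]);np.savez(f"{n}0.npz",**c)
    print(n,c["K"],c["distortion"],c["pose"])
E
```

```text
{'time_s': 0.0, 'q': array([-1.35930007e+00,  1.81508720e-01,  1.60800642e+00,  2.09184305e-05,
        1.35380669e+00, -2.06269019e-01]), 'dq': array([ 1.55161992e-03,  6.36065559e-04, -6.24655110e-04, -6.85823224e-04,
       -9.03764935e-04, -6.30503644e-05]), 'joint_efforts': array([-4.46022568e-04, -4.44877875e+01, -3.51340055e+01, -3.31263946e-04,
        9.14491131e-03, -1.32841825e-05]), 'eef_pos': array([ 0.23321156, -0.524996  ,  0.23840309]), 'eef_rot': array([-8.64610495e-04,  9.78263332e-01,  2.07364669e-01,  7.95226149e-06]), 'wrist_force': array([-0.16678906, -0.06213706,  0.02497814]), 'torque': array([-0.03031617, -0.02487946,  0.00582859]), 'grasp_force': 0.0, 'opening': 1.0013902761182878}
top [[486.13495963   0.         278.65954519]
 [  0.         486.13495963 208.92666511]
 [  0.           0.           1.        ]] [-0.08310639  0.          0.          0.          0.        ] [[-0.02119042 -0.99069883  0.13441279  0.33930777]
 [-0.99967736  0.02287931  0.0110326   0.00353334]
 [-0.01400526 -0.13413564 -0.99086401  1.56880307]
 [ 0.          0.          0.          1.        ]]
side [[546.52527753   0.         278.03605997]
 [  0.         546.52527753 208.78492408]
 [  0.           0.           1.        ]] [-0.10963471  0.          0.          0.          0.        ] [[-0.82467102 -0.37865324  0.42016596 -0.05771398]
 [-0.56542143  0.5325784  -0.62980859  0.92906214]
 [ 0.01470775 -0.75695573 -0.65330062  0.99529485]
 [ 0.          0.          0.          1.        ]]
```

View pics/top0.png

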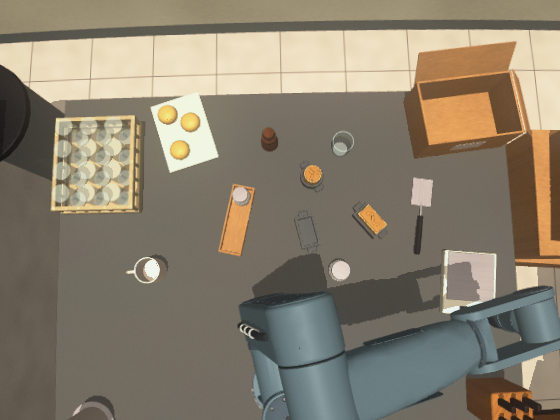

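View pics/side0.png

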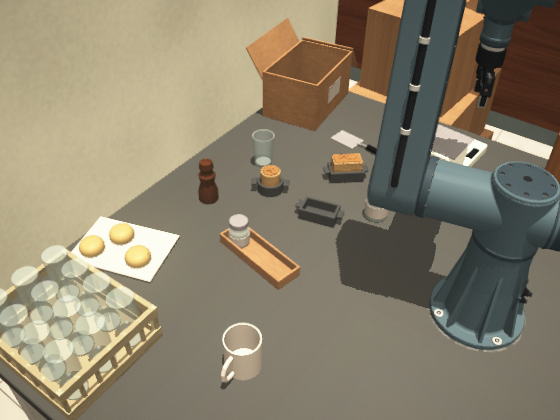

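The top view shows the carton at about (237,219), with its jar at the upper end (241,195). The round pie is at (312,175), the long pie at (371,219), the empty mould at (306,231) and the spare jar at (340,270). The side view agrees with this.

```bash
cat > h.py <<'E'
import numpy as np,cv2
from scipy.spatial.transform import Rotation as R
def cloud(c,pose):
    h,w=c["range_z"].shape
    u,v=np.meshgrid(np.arange(w),np.arange(h))
    p=cv2.undistortPoints(np.stack([u,v],-1).reshape(-1,1,2).astype(float),c["K"],c["distortion"]).reshape(h,w,2)
    z=c["range_z"].astype(float)[...,None]
    P=np.concatenate([p*z,z],-1)
    W=P@pose[:3,:3].T+pose[:3,3]; W[c["range_z"]==0]=np.nan
    return W
def rect(pts):
    (c,s,a)=cv2.minAreaRect((pts*1000).astype(np.float32)); 
    if s[0]<s[1]: s=(s[1],s[0]);a+=90
    return np.round(c,1),np.round(s,1),round((a+90)%180-90,1)
def toolpose(o):
    w,x,y,z=o["eef_rot"];T=np.eye(4);T[:3,:3]=R.from_quat([x,y,z,w]).as_matrix();T[:3,3]=o["eef_pos"];return T
def goal(o,x,y,z,yaw):
    """rows numbers for TCP target; yaw = world angle of the closing line (tool y)"""
    T=toolpose(o);d=T[:3,:3].T@(np.array([x,y,z])-T[:3,3])
    cur=np.degrees(np.arctan2(T[1,1],T[0,1]));dy=(yaw-cur+90)%180-90
    return "shift/0.2",np.round(d/.2,4),"closing yaw now",round(cur,1),"twist",round(-np.radians(dy)/1.5,4),"(deg world",round(dy,1),")"
E
python3 - <<'E'
from h import *
for n in("top","side"):
    c=dict(np.load(n+"0.npz"));W=cloud(c,c["pose"]);z=W[...,2]
    print(n)
    if n=="top": boxes={"carton":(210,265,175,262),"round":(295,332,155,195),"long":(345,400,190,245),"empty":(288,328,205,258),"spare":(325,355,255,285),"mill":(255,285,120,155),"tumb":(328,358,125,160)}
    else: boxes={"carton":(215,300,210,285),"round":(250,295,160,200),"long":(322,375,148,188),"empty":(293,347,192,228)}
    for k,(a,b,e,f) in boxes.items():
        w=W[e:f,a:b].reshape(-1,3)
        for lo,hi in((.02,.045),(.055,.085),(.085,.14)):
            m=w[(w[:,2]>lo)&(w[:,2]<hi)]
            if len(m)>8: print(k,lo,len(m),"z med",round(np.median(m[:,2])*1e3,1),*rect(m[:,:2]),"mean",np.round(m[:,:2].mean(0)*1e3,1))
E
```

```text
top
carton 0.02 366 z med 29.6 [519.5 157.3] [222.4  74. ] -12.5 mean [523.  155.9]
carton 0.055 184 z med 78.7 [592.1 140.7] [46.7 46.1] 26.1 mean [591.2 140.4]
round 0.02 234 z med 32.1 [654.9 -87.6] [101.8  73.7] 58.7 mean [648.5 -84.2]
round 0.055 253 z med 69.0 [654.2 -88.6] [55.  54.1] -0.2 mean [653.7 -87.8]
long 0.02 278 z med 31.1 [ 507.4 -269.7] [133.7  62.8] 40.4 mean [ 503.4 -260.5]
long 0.055 422 z med 68.5 [ 506.9 -270.2] [86.2 48.5] 40.5 mean [ 506.1 -269.2]
empty 0.02 322 z med 32.6 [477.  -67.5] [132.6  61.3] 13.6 mean [476.8 -68.3]
spare 0.02 13 z med 32.5 [ 341.5 -139.5] [53.9 14.4] 21.8 mean [ 345.8 -135.4]
spare 0.055 65 z med 67.4 [ 351.3 -156.6] [62.  52.4] -9.9 mean [ 350.2 -147.4]
spare 0.085 276 z med 94.0 [ 349.6 -161.3] [54.3 54.2] 87.4 mean [ 350.6 -161.7]
mill 0.02 72 z med 35.5 [763.2  47.2] [53.2 40.8] -87.8 mean [756.3  46.5]
mill 0.055 28 z med 72.7 [760.2  44.2] [43.  21.5] -73.6 mean [756.3  43.7]
mill 0.085 173 z med 124.7 [768.5  48.3] [44.8 36.8] 72.5 mean [766.1  47.4]
tumb 0.02 74 z med 31.4 [ 744.4 -184.4] [57.6 50.6] -17.9 mean [ 750.7 -185.8]
tumb 0.055 102 z med 71.3 [ 745.8 -183.8] [63.5 55.6] -32.2 mean [ 751.8 -186.9]
tumb 0.085 132 z med 96.9 [ 746.6 -184.7] [66.8 65.8] -79.4 mean [ 748.5 -185. ]
side
carton 0.02 792 z med 27.9 [497.5  84.7] [225.9 222. ] -14.1 mean [511.7 159.6]
carton 0.055 303 z med 77.1 [587.2 137.9] [49.1 48. ] 73.8 mean [584.2 142.6]
round 0.02 360 z med 30.2 [ 671.1 -121.6] [153.3 107. ] -56.6 mean [649.  -84.6]
round 0.055 236 z med 68.0 [650.8 -90.8] [59.  54.8] -59.1 mean [647.3 -85.6]
long 0.02 408 z med 31.5 [ 491.3 -306.3] [203.4  97.4] 65.5 mean [ 500.2 -254.4]
long 0.055 365 z med 67.8 [ 503.8 -270. ] [90.1 55.1] 43.8 mean [ 501.8 -264.8]
empty 0.02 540 z med 29.9 [474.3 -70.6] [130.7  70.6] 12.3 mean [472.8 -68.5]
```

Run:
```python
from h import *
from bench import ctrl
o=ctrl.get_obs();T=toolpose(o);print(T.round(3))
print(*goal(o,.507,-.270,.22,-49.5))
```

```text
[[ 0.914  0.406 -0.     0.233]
 [ 0.406 -0.914  0.002 -0.525]
 [ 0.    -0.002 -1.     0.238]
 [ 0.     0.     0.     1.   ]]
shift/0.2 [ 1.7685 -0.61    0.0939] closing yaw now -66.1 twist -0.1927 (deg world 16.6 )
```

```bash
python3 -m handwheel '[[[0.3,-0.1,0,-0.05],[0.6,-0.2,0.0,-0.1],[0.9,-0.3,0.03,-0.15],[1,-0.35,0.05,-0.193]]]' 85
python3 - <<'E'
from h import *
from bench import ctrl
o=ctrl.get_obs();print(*goal(o,.507,-.270,.22,-49.5))
E
```

```text
time_s: 0.6
eef_pos: [0.3896, -0.3777, 0.2287]
eef_rot: [-0.001, 0.937, 0.349, 0.0]
wrist_force: [-0.8, 0.6, -0.1]
opening: 0.997
grasp_force: 0.0
shift/0.2 [ 0.796  -0.0235  0.0444] closing yaw now -49.2 twist 0.0038 (deg world -0.3 )
```

```bash
python3 -m handwheel '[[[0.3,-0.01,0.02,0],[0.6,-0.015,0.03,0],[0.796,-0.0235,0.044,0.004],[0.796,-0.0235,0.044,0.004],[0.796,-0.0235,0.044,0.004]]]'
python3 - <<'E'
from h import *
from bench import ctrl
o=ctrl.get_obs();T=toolpose(o);c=ctrl.camera("wrist")
cv2.imwrite("pics/w1.png",c["color"][...,::-1])
W=cloud(c,T@c["T_tool_cam"]);print(c["T_tool_cam"].round(3))
w=W.reshape(-1,3)
for cx,cy,r in((.507,-.27,.075),):
  for lo,hi in((.025,.04),(.062,.08)):
    m=w[(w[:,2]>lo)&(w[:,2]<hi)&(np.hypot(w[:,0]-cx,w[:,1]-cy)<r)];print(len(m),np.median(m[:,2]),*rect(m[:,:2]))
print(*goal(o,.507,-.270,.22,-49.5))
E
```

```text
time_s: 1.23
eef_pos: [0.5052, -0.2735, 0.2201]
eef_rot: [-0.0, 0.939, 0.344, -0.0]
wrist_force: [0.2, -0.3, 0.3]
opening: 0.994
grasp_force: 0.0
[[-0.    -0.95  -0.312  0.08 ]
 [ 1.    -0.     0.     0.001]
 [-0.    -0.312  0.95  -0.136]
 [ 0.     0.     0.     1.   ]]
2559 0.03495376832862268 [ 508.  -273.1] [131.2  61.3] 40.1
5611 0.07117427106201124 [ 507.3 -273.7] [86.1 47.4] 40.4
shift/0.2 [ 0.0182 -0.0076  0.0005] closing yaw now -49.8 twist -0.0034 (deg world 0.3 )
```

View pics/w1.png

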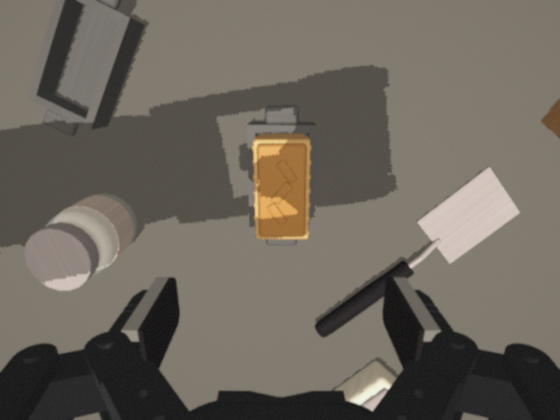

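The wrist view shows the long pie centred at (281,187), midway between the fingers (about 165 and 395), with its sides parallel to the jaws. I'll descend from here.

```bash
python3 -m handwheel '[[[0.011,0,0.25,0],[0.011,0,0.5,0],[0.011,0,0.7,0],[0.011,0,0.8,0],[0.011,0,0.845,0],[0.011,0,0.845,0],[0.011,0,0.845,0]]]' 75
python3 - <<'E'
from h import *
from bench import ctrl
o=ctrl.get_obs();T=toolpose(o);c=ctrl.camera("side")
im=c["color"][...,::-1][110:230,280:440];cv2.imwrite("pics/s1.png",cv2.resize(im,None,fx=5,fy=5,interpolation=2))
c=ctrl.camera("wrist");cv2.imwrite("pics/w2.png",c["color"][...,::-1])
print(o["eef_pos"],*goal(o,.507,-.2725,.05,-49.6))
E
```

```text
time_s: 2.15
eef_pos: [0.5083, -0.2729, 0.0531]
eef_rot: [0.001, 0.939, 0.343, 0.001]
wrist_force: [-0.6, 0.4, 0.1]
opening: 0.877
grasp_force: 0.0
[ 0.50833709 -0.27290772  0.05313768] shift/0.2 [-0.0038 -0.0059  0.0157] closing yaw now -49.8 twist -0.0026 (deg world 0.2 )
```

View pics/s1.png

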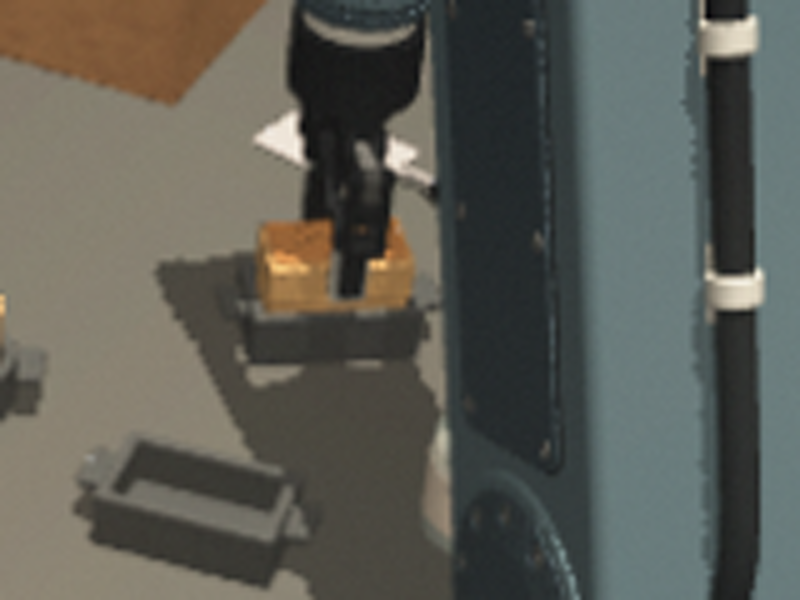

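View pics/w2.png

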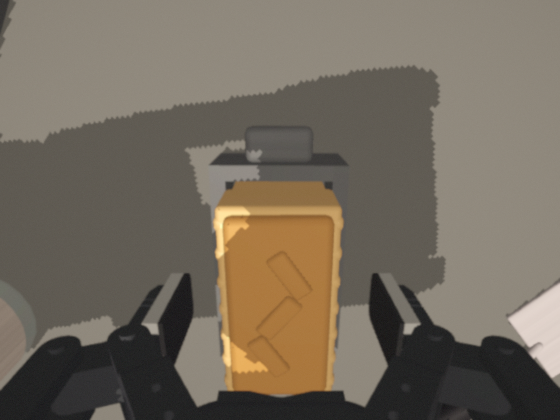

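Side view: the near fingertip is at about (345,298), in front of the pie's upper band. Wrist view: the pie's centre column is about 280 and the pads' midpoint about 281, so it is centred. I'll check the tip height next.

Run:
```python
from h import *
c=dict(np.load("side0.npz"));M=np.linalg.inv(c["pose"])
for off in(.037,.045,.05):
  for z in(.035,.04,.045,.05,.055):
    p=np.array([.5083-.645*off,-.2729+.764*off,z]);q=M[:3,:3]@p+M[:3,3]
    uv=cv2.projectPoints(q[None],np.zeros(3),np.zeros(3),c["K"],c["distortion"])[0].ravel();print(off,z,((uv-[280,110])*5).round())
```

```text
0.037 0.035 [336. 317.]
0.037 0.04 [337. 310.]
0.037 0.045 [338. 303.]
0.037 0.05 [339. 296.]
0.037 0.055 [340. 289.]
0.045 0.035 [339. 325.]
0.045 0.04 [340. 318.]
0.045 0.045 [341. 312.]
0.045 0.05 [342. 305.]
0.045 0.055 [342. 298.]
0.05 0.035 [341. 330.]
0.05 0.04 [342. 324.]
0.05 0.045 [342. 317.]
0.05 0.05 [343. 310.]
0.05 0.055 [344. 303.]
```

The tips are at about z = 50 mm at this opening, so I can go 8 mm lower (about 42 mm, rim at 34). Then close.

```bash
python3 -m handwheel '[[[0,0,0.02,0],[0,0,0.04,0],[0,0,0.04,0]]]' 75
python3 -m handwheel '[[[0,0,0,0],[0,0,0,0],[0,0,0,0],[0,0,0,0],[0,0,0,0],[0,0,0,0],[0,0,0,0]]]' 30
python3 -m handwheel '[[[0,0,-0.02,0],[0,0,-0.05,0],[0,0,-0.1,0],[0,0,-0.15,0],[0,0,-0.15,0]]]'
```

```text
time_s: 2.62
eef_pos: [0.507, -0.2717, 0.043]
eef_rot: [-0.0, 0.939, 0.344, -0.0]
wrist_force: [-0.2, -0.2, 0.5]
opening: 0.881
grasp_force: 0.0
time_s: 3.5
eef_pos: [0.5076, -0.2722, 0.0438]
eef_rot: [0.0, 0.939, 0.344, 0.0]
wrist_force: [1.0, -0.4, 2.7]
opening: 0.53
grasp_force: 62.2
time_s: 4.12
eef_pos: [0.5082, -0.2726, 0.075]
eef_rot: [0.001, 0.939, 0.344, 0.001]
wrist_force: [0.2, 0.6, -3.1]
opening: 0.527
grasp_force: 61.7
```

```bash
python3 -m handwheel '[[[0,0,-0.2,0],[0,0,-0.4,0],[0,0,-0.475,0],[0,0,-0.475,0]]]'
python3 - <<'E'
from h import *
from bench import ctrl
o=ctrl.get_obs();print(o["q"].round(2),*goal(o,.460,.1705,.17,77.5))
c=ctrl.camera("top");W=cloud(c,c["pose"])
for k,(a,b,e,f) in {"mould":(345,400,190,245)}.items():
    w=W[e:f,a:b].reshape(-1,3);m=w[(w[:,2]>.02)&(w[:,2]<.045)];print(k,*rect(m[:,:2]))
E
```

```text
time_s: 4.62
eef_pos: [0.5077, -0.2723, 0.169]
eef_rot: [0.001, 0.939, 0.344, 0.0]
wrist_force: [-0.1, -0.2, -3.3]
opening: 0.529
grasp_force: 63.0
[-0.7   0.25  1.67  0.    1.22  0.17] shift/0.2 [ 1.2462 -1.8451 -0.0079] closing yaw now -49.8 twist 0.613 (deg world -52.7 )
mould [ 503.8 -263.1] [134.1  57.1] 33.0
```

```bash
python3 -m handwheel '[[[0.15,-0.22,0,0.08],[0.3,-0.45,0,0.18],[0.47,-0.7,0,0.3],[0.62,-0.92,0,0.4],[0.62,-0.92,0,0.45],[0.62,-0.92,0,0.45]]]'
python3 - <<'E'
from h import *
from bench import ctrl
o=ctrl.get_obs();print(o["q"].round(2),*goal(o,.460,.1705,.17,77.5))
E
```

```text
time_s: 5.42
eef_pos: [0.4822, -0.0504, 0.1667]
eef_rot: [-0.001, 1.0, 0.014, -0.002]
wrist_force: [-0.2, 1.1, -3.7]
opening: 0.53
grasp_force: 63.4
[-0.35  0.06  1.9  -0.    1.19  1.19] shift/0.2 [-0.0797 -1.1072 -0.0152] closing yaw now -88.4 twist 0.1644 (deg world -14.1 )
```

```bash
python3 -m handwheel '[[[-0.02,-0.25,-0.01,0.05],[-0.04,-0.5,-0.015,0.1],[-0.06,-0.75,-0.015,0.164],[-0.08,-1,-0.015,0.164],[-0.08,-1,-0.015,0.164],[-0.08,-1,-0.015,0.164]]]'
python3 - <<'E'
from h import *
from bench import ctrl
o=ctrl.get_obs();T=toolpose(o);c=ctrl.camera("wrist")
cv2.imwrite("pics/w3.png",c["color"][...,::-1]);np.savez("w3.npz",T=T,**c)
W=cloud(c,T@c["T_tool_cam"]);w=W.reshape(-1,3)
m=w[(w[:,2]>.024)&(w[:,2]<.036)];print(len(m),np.median(m[:,2]),*rect(m[:,:2]))
m=w[(w[:,2]>.07)&(w[:,2]<.085)&(w[:,0]>.54)];print("jar",len(m),*rect(m[:,:2]))
print(*goal(o,.460,.1705,.17,77.5))
E
```

```text
time_s: 6.18
eef_pos: [0.4619, 0.1473, 0.1706]
eef_rot: [0.0, 0.994, -0.109, -0.001]
wrist_force: [0.3, -1.4, -3.8]
opening: 0.527
grasp_force: 63.9
7546 0.03148230089311799 [492.1 179.8] [528.5 233.6] -82.1
jar 3376 [581.  139.3] [47.2 25.9] 77.0
shift/0.2 [-0.0346 -0.1109  0.003 ] closing yaw now -102.5 twist -0.0004 (deg world 0.0 )
```

View pics/w3.png

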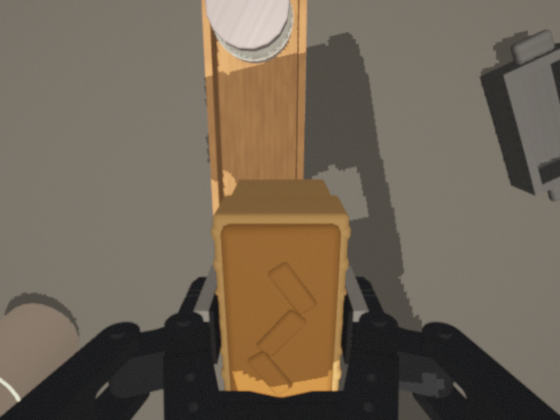

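The pie is held squarely, and the carton's walls (columns about 210 and 303) run parallel to it. Next I'll refine the carton's lateral position from this view.

Run:
```python
from h import *
c=dict(np.load("w3.npz"));T=c["T"];w=cloud(c,T@c["T_tool_cam"]).reshape(-1,3)
a=np.radians(-12.5);X=np.array([np.cos(a),np.sin(a)]);Y=np.array([-X[1],X[0]]);d=w[:,:2]-[.5195,.1573]
x,y=d@X,d@Y
for x0 in(-.01,.01,.03,.045):
    m=(w[:,2]>.026)&(w[:,2]<.036)&(abs(x-x0)<.01)&(abs(y)<.05)
    yy=y[m]*1e3
    print(x0,len(yy),[np.percentile(s,[3,50,97]).round(1) for s in(yy[yy<0],yy[yy>0]) if len(s)>5],"z",np.median(w[m,2]).round(4))
m=(w[:,2]>.076)&(w[:,2]<.085)&(abs(x-.07)<.04)&(abs(y)<.05);print("jar",(x[m].min()*1e3).round(1),np.percentile(y[m]*1e3,[0.5,99.5]).round(1))
m=(w[:,2]>.15)&(w[:,2]<.2)&(abs(y)<.06)
# pie held
m=(w[:,2]>.190)&(w[:,2]<.2)&(abs(y)<.06)&(c["color"].reshape(-1,3)[:,0]>120);print("pie",rect(w[m,:2]),np.median(w[m,2]))
print("tool in carton mm",((T[:2,3]-[.5195,.1573])@np.c_[X,Y]*1e3).round(1))
```

```text
-0.01 400 [array([-40.2, -37.8, -35.5]), array([26.6, 28.8, 31.7])] z 0.0313
0.01 403 [array([-40.5, -38.2, -35.5]), array([26. , 28.4, 31.1])] z 0.0314
0.03 439 [array([-40.3, -38. , -35.7]), array([26. , 28.3, 31. ])] z 0.0314
0.045 525 [array([-40.6, -37.7,  -3.8]), array([ 8.4, 28.1, 31.2])] z 0.0313
jar 51.0 [-27.1  18.6]
pie (array([465.9, 145.9]), array([77.9, 47.8]), -12.7) 0.19804703283987807
tool in carton mm [-54.  -22.2]
```

```bash
python3 -m handwheel '[[[-0.035,-0.095,0.1,0],[-0.035,-0.095,0.25,0],[-0.035,-0.095,0.35,0],[-0.035,-0.095,0.35,0]]]'
python3 - <<'E'
from h import *
from bench import ctrl
o=ctrl.get_obs();T=toolpose(o);c=ctrl.camera("wrist");
a=np.radians(-12.5);X=np.array([np.cos(a),np.sin(a)]);Y=np.array([-X[1],X[0]])
print(o["eef_pos"],"tool in carton",((T[:2,3]-[.5195,.1573])@np.c_[X,Y]*1e3).round(1))
w=cloud(c,T@c["T_tool_cam"]).reshape(-1,3);d=w[:,:2]-[.5195,.1573];x,y=d@X,d@Y
m=(w[:,2]>.022)&(w[:,2]<.036)&(abs(x-.02)<.02)&(abs(y)<.05);yy=y[m]*1e3
print([np.percentile(s,[3,50,97]).round(1) for s in(yy[yy<0],yy[yy>0])])
s=ctrl.camera("side");cv2.imwrite("pics/s2.png",cv2.resize(s["color"][...,::-1][150:300,180:380],None,fx=4,fy=4,interpolation=2))
E
```

```text
time_s: 6.72
eef_pos: [0.4583, 0.1666, 0.0998]
eef_rot: [0.001, 0.994, -0.111, -0.002]
wrist_force: [0.5, 0.7, -2.7]
opening: 0.528
grasp_force: 63.8
[0.4583292  0.16657102 0.0997964 ] tool in carton [-61.7  -4.2]
[array([-40.4, -37.5, -35.4]), array([26.1, 28.2, 31.2])]
```

View pics/s2.png

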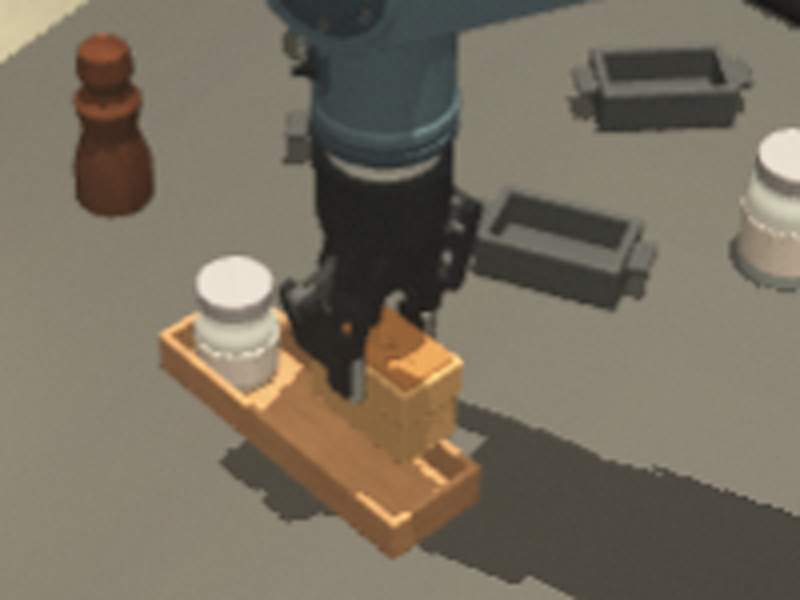

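The long pie hangs square over the end of the carton and clear of its walls, the end wall near (430,500). I'll lower it and then creep onto the floor.

```bash
python3 -m handwheel '[[[0.003,0,0.1,0],[0.003,0,0.2,0],[0.003,0,0.26,0],[0.003,0,0.275,0],[0.003,0,0.275,0],[0.003,0,0.275,0]]]'
python3 -m handwheel '[[[0,0,0.005,0],[0,0,0.01,0],[0,0,0.012,0],[0,0,0.012,0]]]'
```

```text
time_s: 7.58
eef_pos: [0.4607, 0.1681, 0.0473]
eef_rot: [-0.0, 0.994, -0.11, 0.001]
wrist_force: [-0.4, -0.1, -2.7]
opening: 0.529
grasp_force: 64.0
time_s: 8.07
eef_pos: [0.46, 0.1681, 0.0441]
eef_rot: [0.0, 0.994, -0.11, -0.0]
wrist_force: [0.3, 0.2, -2.7]
opening: 0.529
grasp_force: 64.0
```

```bash
python3 -m handwheel '[[[0,0,0.005,0],[0,0,0.005,0],[0,0,0.005,0]]]' | grep -E "pos|force"
python3 -m handwheel '[[[0,0,0.005,0],[0,0,0.005,0],[0,0,0.005,0]]]' | grep -E "pos|force"
```

```text
eef_pos: [0.46, 0.1681, 0.0431]
wrist_force: [-0.8, -0.5, -2.5]
grasp_force: 64.0
eef_pos: [0.46, 0.168, 0.0421]
wrist_force: [0.0, -0.3, -2.5]
grasp_force: 64.0
```

```bash
for i in 1; do python3 -m handwheel '[[[0,0,0.004,0],[0,0,0.004,0],[0,0,0.004,0]]]' | grep -E "pos|force"; done
```

```text
eef_pos: [0.4601, 0.168, 0.0417]
wrist_force: [-4.7, 0.1, 5.7]
grasp_force: 64.8
```

```bash
python3 -m handwheel '[[[0,0,0.004,0],[0,0,0.004,0],[0,0,0.004,0]]]' | grep -E "pos|force"
```

```text
eef_pos: [0.4602, 0.1681, 0.0417]
wrist_force: [-6.2, -1.9, 13.5]
grasp_force: 66.1
```

It's on the floor. Release and lift.

```bash
python3 -m handwheel '[[[0,0,-0.003,0],[0,0,-0.003,0],[0,0,-0.003,0],[0,0,-0.003,0]]]' 70 | grep -E "pos|force|open"
python3 -m handwheel '[[[0,0,-0.1,0],[0,0,-0.35,0],[0,0,-0.64,0],[0,0,-0.64,0],[0,0,-0.64,0]]]' | grep -E "pos|force|open"
python3 - <<'E'
from h import *
from bench import ctrl
o=ctrl.get_obs();T=toolpose(o);c=ctrl.camera("top");W=cloud(c,c["pose"])
for k,(a,b,e,f) in {"mould":(345,400,190,245),"carton":(205,265,175,270)}.items():
    w=W[e:f,a:b].reshape(-1,3)
    for lo,hi in((.02,.045),(.06,.073),(.074,.085)):
        m=w[(w[:,2]>lo)&(w[:,2]<hi)]
        if len(m)>8:print(k,lo,*rect(m[:,:2]))
c=ctrl.camera("wrist");np.savez("w4.npz",T=T,**c);cv2.imwrite("pics/w4.png",c["color"][...,::-1])
print(o["q"].round(2),*goal(o,.654,-.0895,.17,77.5))
E
```

```text
eef_pos: [0.46, 0.1681, 0.041]
wrist_force: [0.2, 0.4, 0.8]
opening: 0.82
grasp_force: 0.0
eef_pos: [0.4597, 0.168, 0.1687]
wrist_force: [0.1, 0.7, 0.1]
opening: 0.822
grasp_force: 0.0
mould 0.02 [ 507.2 -269.4] [133.7  63.2] 40.1
carton 0.02 [519.9 156.7] [223.3  73.3] -12.6
carton 0.06 [509.3 168.9] [184.   42.4] -20.2
carton 0.074 [527.1 158. ] [179.4  45.7] -14.8
[ 0.11  0.07  1.89 -0.    1.19  1.9 ] shift/0.2 [ 1.2288  1.0448 -0.0067] closing yaw now -102.6 twist -0.001 (deg world 0.1 )
```

View pics/w4.png

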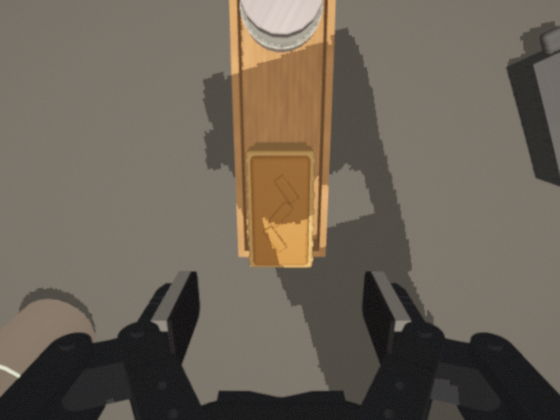

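The wrist view shows the long pie upright and centred in the carton at (281,210), with clear floor between it and the jar (282,20). The top view puts the long mould where it was. Next is the round pie.

```bash
python3 -m handwheel '[[[0.2,0.18,0,0],[0.4,0.36,0,0],[0.6,0.53,0,0],[0.8,0.68,0,0],[0.95,0.83,0,0],[1,0.9,0,0]]]' | grep pos
python3 - <<'E'
from h import *
c=dict(np.load("w4.npz"));T=c["T"];w=cloud(c,T@c["T_tool_cam"]).reshape(-1,3)
a=np.radians(-12.5);X=np.array([np.cos(a),np.sin(a)]);Y=np.array([-X[1],X[0]]);d=w[:,:2]-[.5195,.1573];x,y=d@X*1e3,d@Y*1e3
m=(w[:,2]>.063)&(w[:,2]<.075)&(abs(y)<40)&(x<0);print("pie x",np.percentile(x[m],[.5,99.5]).round(1),"y",np.percentile(y[m],[.5,99.5]).round(1))
m=(w[:,2]>.074)&(w[:,2]<.085)&(abs(y)<40)&(x>20);print("cap x",x[m].min().round(1),"y",np.percentile(y[m],[.5,99.5]).round(1))
m=(w[:,2]>.022)&(w[:,2]<.036)&(abs(y)<45);print("wall x min",np.percentile(x[m],.5).round(1))
from bench import ctrl
print(*goal(ctrl.get_obs(),.6545,-.091,.17,77.5))
E
```

```text
eef_pos: [0.6158, -0.053, 0.1668]
pie x [-101.7  -17. ] y [-25.9  20.1]
cap x 51.4 y [-25.4  17.9]
wall x min -108.5
shift/0.2 [ 0.2302  0.1427 -0.0168] closing yaw now -102.7 twist -0.0024 (deg world 0.2 )
```

```bash
python3 -m handwheel '[[[0.12,0.07,-0.01,0],[0.23,0.143,-0.017,0],[0.23,0.143,-0.017,0],[0.23,0.143,-0.017,0]]]' 80| grep pos
python3 - <<'E'
from h import *
from bench import ctrl
o=ctrl.get_obs();T=toolpose(o);c=ctrl.camera("wrist");cv2.imwrite("pics/w5.png",c["color"][...,::-1])
w=cloud(c,T@c["T_tool_cam"]).reshape(-1,3)
m=w[(w[:,2]>.062)&(w[:,2]<.08)&(np.hypot(w[:,0]-.654,w[:,1]+.09)<.045)]
print(o["eef_pos"],rect(m[:,:2]),cv2.minEnclosingCircle((m[:,:2]*1e3).astype(np.float32)))
t=(m-T[:3,3])@T[:3,:3];print("tool mm",cv2.minEnclosingCircle((t[:,:2]*1e3).astype(np.float32)),o["q"].round(2))
E
```

```text
eef_pos: [0.6534, -0.0879, 0.1713]
[ 0.65337536 -0.08787987  0.17128579] (array([655.2, -92.3]), array([56.1, 56. ]), 59.0) ((655.0113525390625, -92.2981948852539), 28.819616317749023)
tool mm ((2.845564842224121, 4.026942729949951), 28.819299697875977) [-0.31  0.43  1.44  0.    1.28  1.48]
```

View pics/w5.png

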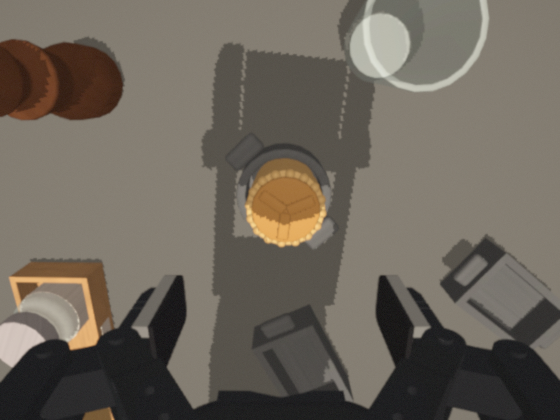

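Here the round pie is at (286,207), about 3 mm off the jaws' centre line (281). I'll correct that and descend.

```bash
python3 -m handwheel '[[[0.012,0.016,0.15,0],[0.012,0.016,0.4,0],[0.012,0.016,0.55,0],[0.012,0.016,0.6,0],[0.012,0.016,0.6,0],[0.012,0.016,0.6,0]]]' 80| grep -E "pos|for"
python3 - <<'E'
from h import *
from bench import ctrl
o=ctrl.get_obs();c=ctrl.camera("wrist");cv2.imwrite("pics/w6.png",c["color"][...,::-1]);print(o["eef_pos"])
E
```

```text
eef_pos: [0.6575, -0.0929, 0.0545]
wrist_force: [0.2, 1.3, -0.1]
grasp_force: 0.0
[ 0.65753682 -0.09293488  0.05451731]
```

View pics/w6.png

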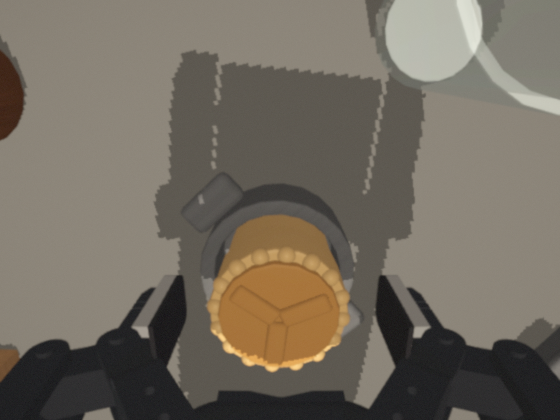

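The pie is at column 279 and the jaws' midpoint at about 281, so it is centred to within 1 mm. Lower 10 mm, grip, lift.

```bash
python3 -m handwheel '[[[0,-0.003,0.03,0],[0,-0.003,0.05,0],[0,-0.003,0.05,0],[0,-0.003,0.05,0]]]' | grep -E "pos|for"
python3 -m handwheel '[[[0,0,0,0],[0,0,0,0],[0,0,0,0],[0,0,0,0],[0,0,0,0],[0,0,0,0],[0,0,0,0]]]' 40 | grep -E "pos|for|open"
python3 -m handwheel '[[[0,0,-0.02,0],[0,0,-0.05,0],[0,0,-0.1,0],[0,0,-0.15,0],[0,0,-0.3,0],[0,0,-0.5,0],[0,0,-0.63,0],[0,0,-0.63,0],[0,0,-0.63,0]]]' | grep -E "pos|for|open"
python3 - <<'E'
from h import *
from bench import ctrl
o=ctrl.get_obs();T=toolpose(o);c=ctrl.camera("wrist");w=cloud(c,T@c["T_tool_cam"]).reshape(-1,3)
t=(w-T[:3,3])@T[:3,:3]*1e3
m=(abs(t[:,2]+27)<12)&(np.abs(t[:,1])<32)&(np.abs(t[:,0])<40)&(c["color"].reshape(-1,3)[:,0]>120)
print(m.sum(),"tool x max",np.percentile(t[m,0],99.5),"y",np.percentile(t[m,1],[.5,99.5]))
a=np.radians(-12.5);X=np.array([np.cos(a),np.sin(a)]);Y=np.array([-X[1],X[0]])
g=np.array([.5195,.1573])+.015*X-.004*Y;print(g,*goal(o,*g,.17,77.5))
E
```

```text
eef_pos: [0.6564, -0.0922, 0.0424]
wrist_force: [0.2, 0.5, 0.8]
grasp_force: 0.0
eef_pos: [0.6569, -0.0924, 0.043]
wrist_force: [1.0, -0.3, 5.1]
opening: 0.642
grasp_force: 63.7
eef_pos: [0.6557, -0.092, 0.1674]
wrist_force: [-0.7, -0.4, -2.9]
opening: 0.64
grasp_force: 63.7
16583 tool x max 26.399631603872646 y [-28.4161177  27.7590613]
[0.53327868 0.15014822] shift/0.2 [-0.8612 -1.0481 -0.0116] closing yaw now -102.6 twist -0.001 (deg world 0.1 )
```

```bash
python3 -m handwheel '[[[-0.2,-0.2,-0.01,0],[-0.4,-0.42,-0.01,0],[-0.6,-0.65,-0.01,0],[-0.8,-0.85,-0.01,0],[-0.855,-1,-0.01,0],[-0.855,-1,-0.01,0],[-0.855,-1,-0.01,0]]]' | grep -E "pos|for"
python3 - <<'E'
from h import *
from bench import ctrl
o=ctrl.get_obs()
a=np.radians(-12.5);X=np.array([np.cos(a),np.sin(a)]);Y=np.array([-X[1],X[0]])
g=np.array([.5195,.1573])+.016*X-.004*Y;print(g,*goal(o,*g,.10,77.5))
E
```

```text
eef_pos: [0.5327, 0.1398, 0.1695]
wrist_force: [0.1, -0.5, -2.8]
grasp_force: 64.0
[0.53425498 0.14993178] shift/0.2 [-0.0028 -0.0512  0.3473] closing yaw now -102.6 twist -0.0008 (deg world 0.1 )
```

```bash
python3 -m handwheel '[[[-0.003,-0.051,0.05,0],[-0.003,-0.051,0.15,0],[-0.003,-0.051,0.22,0],[-0.003,-0.051,0.22,0],[-0.003,-0.051,0.22,0]]]' | grep -E "pos|for"
python3 - <<'E'
from h import *
from bench import ctrl
o=ctrl.get_obs();T=toolpose(o);c=ctrl.camera("wrist")
a=np.radians(-12.5);X=np.array([np.cos(a),np.sin(a)]);Y=np.array([-X[1],X[0]])
print("tool",((T[:2,3]-[.5195,.1573])@np.c_[X,Y]*1e3).round(1))
w=cloud(c,T@c["T_tool_cam"]).reshape(-1,3);d=w[:,:2]-[.5195,.1573];x,y=d@X*1e3,d@Y*1e3
m=(w[:,2]>.074)&(w[:,2]<.085)&(abs(y)<40)&(x>35);print("cap x",np.percentile(x[m],[.5,99.5]).round(1),"y",np.percentile(y[m],[.5,99.5]).round(1))
m=(w[:,2]>.13)&(w[:,2]<.165)&(abs(y)<33)&(x>0)&(c["color"].reshape(-1,3)[:,0]>120);print("pie xmax",np.percentile(x[m],99.5).round(1))
s=ctrl.camera("side");i=np.hstack([cv2.resize(s["color"][150:290,190:330],(400,400)),cv2.resize(c["color"],(400,300))[:,:] if 0 else cv2.copyMakeBorder(cv2.resize(c["color"],(400,300)),0,100,0,0,0)])
cv2.imwrite("pics/s3.png",i[...,::-1])
E
```

```text
eef_pos: [0.5352, 0.1502, 0.1268]
wrist_force: [1.1, 0.7, -1.7]
grasp_force: 64.0
tool [16.8 -3.6]
cap x [52.5 97.9] y [-26.7  18.8]
pie xmax 43.3
```

View pics/s3.png

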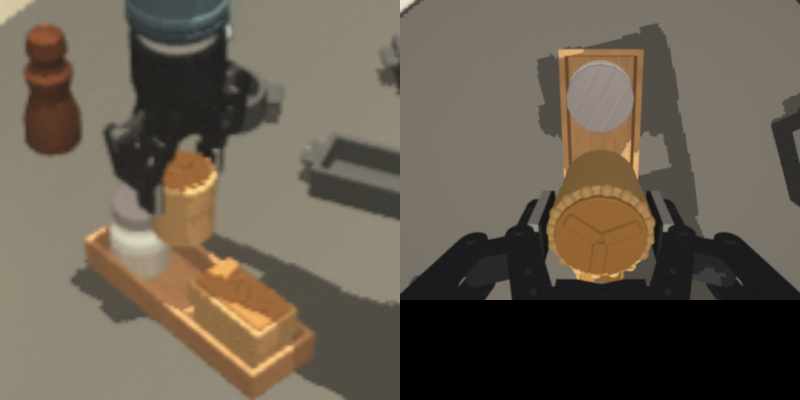

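The pie is upright, with about 5 mm to the jar and about 5 mm to the long pie. Lower it.

```bash
python3 -m handwheel '[[[0,0,0.1,0],[0,0,0.2,0],[0,0,0.3,0],[0,0,0.37,0],[0,0,0.4,0],[0,0,0.4,0],[0,0,0.4,0]]]' | grep -E "pos|for"
python3 -m handwheel '[[[0,0,0.006,0],[0,0,0.012,0],[0,0,0.012,0],[0,0,0.012,0]]]' | grep -E "pos|for"
```

```text
eef_pos: [0.5354, 0.1504, 0.0473]
wrist_force: [0.2, 0.6, -2.0]
grasp_force: 64.0
eef_pos: [0.5347, 0.1503, 0.0441]
wrist_force: [-0.0, -0.4, -2.5]
grasp_force: 64.0
```

```bash
python3 -m handwheel '[[[0,0,0.006,0],[0,0,0.008,0],[0,0,0.008,0]]]' | grep -E "pos|wrist"
```

```text
eef_pos: [0.5347, 0.1503, 0.0424]
wrist_force: [-0.1, 0.0, -1.8]
```

```bash
python3 -m handwheel '[[[0,0,0.004,0],[0,0,0.004,0],[0,0,0.004,0]]]' | grep -E "pos|wrist"
```

```text
eef_pos: [0.5348, 0.1503, 0.0417]
wrist_force: [1.1, -0.3, -2.1]
```

```bash
python3 -m handwheel '[[[0,0,0.003,0],[0,0,0.003,0],[0,0,0.003,0]]]' | grep -E "pos|wrist"
```

```text
eef_pos: [0.5347, 0.1503, 0.0411]
wrist_force: [-0.8, -0.2, -1.4]
```

```bash
python3 -m handwheel '[[[0,0,0.003,0],[0,0,0.003,0],[0,0,0.003,0]]]' | grep -E "pos|wrist"
```

```text
eef_pos: [0.5348, 0.1504, 0.041]
wrist_force: [-3.3, 0.1, 6.0]
```

```bash
python3 -m handwheel '[[[0,0,0.003,0],[0,0,0.003,0],[0,0,0.003,0]]]' | grep -E "pos|wrist"
```

```text
eef_pos: [0.5349, 0.1503, 0.041]
wrist_force: [-5.4, -0.8, 10.0]
```

On the floor. Release, retreat, and check everything.

```bash
python3 -m handwheel '[[[0,0,-0.002,0],[0,0,-0.002,0],[0,0,-0.002,0],[0,0,-0.002,0]]]' 76 | grep -E "force|open"
python3 -m handwheel '[[[0,0,-0.1,0],[0,0,-0.3,0],[0,0,-0.6,0],[0,0,-0.85,0],[0,0,-0.85,0]]]' | grep -E "pos|force"
python3 -m handwheel '[[[-0.3,0.3,0,0],[-0.6,0.6,0,0],[-0.6,0.8,0,0],[-0.6,0.8,0,0],[-0.6,0.8,0,0]]]' | grep -E "pos|force"
python3 - <<'E'
from h import *
from bench import ctrl
c=ctrl.camera("top");W=cloud(c,c["pose"]);s=ctrl.camera("side")
for k,(a,b,e,f) in {"round":(295,332,155,195),"mould":(345,400,190,245),"empty":(288,328,205,258),"spare":(325,355,255,285)}.items():
    w=W[e:f,a:b].reshape(-1,3);m=w[(w[:,2]>.02)&(w[:,2]<(.1 if k=="spare" else .045))]
    if len(m)>8:print(k,*rect(m[:,:2]))
i=np.hstack([cv2.resize(c["color"][150:270,200:320],(400,400)),cv2.resize(s["color"][150:300,190:340],(400,400))])
cv2.imwrite("pics/end.png",i[...,::-1])
E
```

```text
wrist_force: [-0.5, 0.2, 0.4]
opening: 0.891
grasp_force: 0.0
eef_pos: [0.5378, 0.1506, 0.2156]
wrist_force: [0.4, -0.3, -1.1]
grasp_force: 0.0
eef_pos: [0.382, 0.0198, 0.2096]
wrist_force: [0.7, -0.2, -0.0]
grasp_force: 0.0
round [654.6 -87.4] [101.2  74.5] 59.4
mould [ 507.7 -269.9] [133.7  63.5] 40.0
empty [477.5 -67.7] [133.5  61.5] 13.6
spare [ 349.8 -159. ] [61.6 58.7] -2.0
```

View pics/end.png

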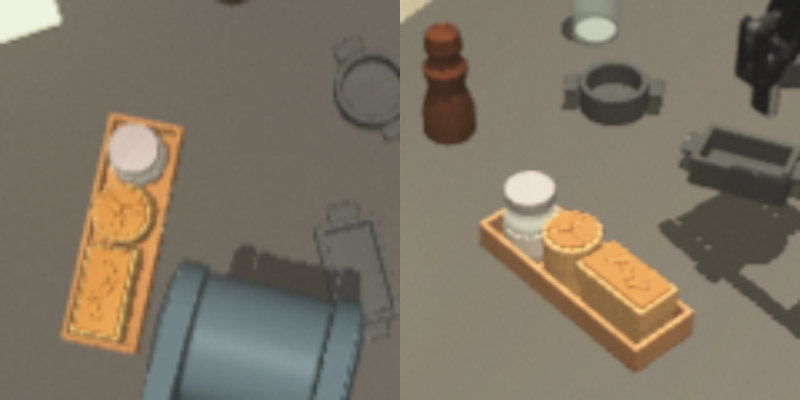

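Both pies stand upright in the carton beside the jar, and the moulds are unmoved.

```bash
python3 -c "
from bench import ctrl
print(ctrl.hand_in())"
```

```text
the job is handed in; nothing more can be done
None
```

Both pies are packed upright on the carton's floor beside the jar. The three moulds and the spare jar measured where they started, and the job is handed in.

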